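# Stack the cone washers of a bench centrifuge's spring foot

## Task

Finish the spring stack on the upright spindle of the centrifuge foot, where one large cone washer already sits hump up: put on the large cone washer that lies hollow up, then on top of it the large one that lies hump up, so that the faces alternate. Turn neither over, lower each onto the one below rather than letting it drop, and leave both lying flat and level on the spindle, with no flat ring in the stack.

Things in the scene. Friction and masses are not known exactly. Their poses are not given: they have to be found in the camera images.
- foot: Centrifuge foot, fixed: aluminium plate 96 x 96 mm, 15 mm thick, with an upright steel spindle in its middle, 22 mm in diameter, top 80 mm above the bench (last 16 mm taper to 6 mm). One large cone washer, 60 mm across, is fitted on the plate hump up and cannot come off; its narrow top is 31 mm above the bench. Origin: spindle axis at bench height; z up.
- washer_hollow_up: Large steel cone washer lying hollow (dish) side up, loose, about 85 g: 60 mm in outer diameter, hole 28 mm, 16 mm high. Its wide rim is at the top: a straight-sided edge from 8 to 16 mm above its underside; below, it narrows to the 40 mm ring it stands on. Origin: centre of its underside; z up. Goes on first: seated, its underside is 31 mm above the bench.
- washer_hump_up: Large steel cone washer lying hump up, loose, about 85 g: 60 mm in outer diameter, hole 28 mm, 16 mm high. Its wide rim is at the bottom: a straight-sided edge from 0 to 8 mm above its underside; above, it narrows to a 40 mm ring round the hole. Origin: centre of its underside; z up. Goes on second, rim on rim: seated, its underside is 47 mm above the bench.
- spacer: Flat steel ring, 60 mm across, hole 28 mm, 8 mm high, loose; not part of the stack. Origin: centre of its underside; z up. A small cone washer 40 mm across also lies about and does not fit the spindle. Centres of the loose rings are at least 105 mm apart and at least 120 mm from the spindle.
There are look-alikes about, which are no part of the job. What is shaped like the washer_hump_up but black or brown is not meant. What is shaped like the washer_hollow_up but blue is not meant.

How it is judged (in metres and radians):
On the way:
1. the hollow-up washer is seated on the fitted one (horizontal distance between washer_hollow_up and foot below 0.01 m and z of washer_hollow_up in the frame of foot between 0.027 and 0.035 m and angle between washer_hollow_up's own z axis and vertical below 0.18 rad), for 0.2 s.
At the end, for the whole second after the job is handed in: Both large cone washers are on the spindle (within 10 mm of its axis), level within 10 degrees, at rest: the hollow-up one on the fitted washer (underside 31 mm above the bench, +-4 mm), the hump-up one on that (47 mm, +-4 mm); the flat ring is over 50 mm from the spindle's axis (all of step 1 and horizontal distance between washer_hump_up and foot below 0.01 m and z of washer_hump_up in the frame of foot between 0.043 and 0.051 m and angle between washer_hump_up's own z axis and vertical below 0.18 rad and linear speed of each of washer_hollow_up, washer_hump_up below 0.03 m/s and horizontal distance between spacer and foot above 0.05 m); the robot touches nothing.
It fails at once if the hollow-up washer is let fall onto the spindle from more than about 13 mm (horizontal distance between washer_hollow_up and foot below 0.03 m and linear speed of washer_hollow_up above 0.5 m/s and contact force between the fingers and washer_hollow_up below 0.05 N).
It fails at once if the hump-up washer is let fall onto the spindle from more than about 13 mm (horizontal distance between washer_hump_up and foot below 0.03 m and linear speed of washer_hump_up above 0.5 m/s and contact force between the fingers and washer_hump_up below 0.05 N).
It also fails if it takes over 54 s, if anything falls off the work surface, if the arm or the gripper's body presses on something with over 40 N, if the wrist force passes 120 N, or if a joint passes its speed limit or range.

## Robot

A 6-joint arm with a two-finger parallel gripper is mounted at the origin on the work surface. World frame = base frame: x ahead of the robot, y to its left, z up, the work surface at z = 0. Lengths are in mm, angles in rad, forces in N, time in s.
With the tool pointing down it reaches from about 375 to 750 mm from the base axis. Payload 9 kg.
Tool frame: the origin (TCP) lies at the very end of the fingers, on their centre line; the grasp point (between the pads) lies 19 mm behind it; z points along the fingers, y is the direction in which the jaws open and shut (so a half turn about z gives the same grasp; the last joint's range is limited). The gripper opens to 85 mm and grips with 20 to 120 N. Pads are 22 mm wide; open, the fingers measure 114 mm over their backs; the gripper's body (76 mm by 85 mm) begins 54 mm behind the grasp point. The pads swing forward as they close: fully open they stand 13 mm farther back than shut.
Start: joints at [-1.566, 0.104, 0.097, 1.564, 0, 1.353], TCP at [132.584, -585.199, 231.331] pointing down, gripper open.
Joint ranges: [-2.99, 2.99], [-0.84, 1.86], [-1.1, 1.16], [-1.84, 2.11], [-1.51, 1.56], [-3.14, 3.14]. Speed limits (rad/s): [2.22, 2.22, 2.57, 3.14, 3.14, 3.14].

## Interface

Orientations are given as [roll, pitch, yaw] about the fixed x, y, z axes, in that order (R = Rz(yaw) Ry(pitch) Rx(roll)).
In Python, from station import robot gives the robot as it stands. The module is installed in compiled form; this text tells all that it offers.
- The arm moves only by the tool arm_command, never from a script. Its argument "moves" is a list of rows, each an object of numbers: "x", "y", "z": the shift along the tool's x, y, z scaled (see below); "ax", "ay", "az": the turn, a rotation vector about the tool's x, y, z scaled (see below); "gripper": the gripper's target within -1 to 1 (fully open at 1, half-way at 0, shut at -1). In form: [{"x": .., "y": .., "z": .., "ax": .., "ay": .., "az": .., "gripper": ..}, ...]. A call has exactly 5 rows; each row shifts and turns the commanded pose from where the row before left it, along the tool's axes as they then stand; what a row does not reach is not made up. The controller multiplies each number of a shift by 0.02 m and each number of a turn by 0.1 rad. A row lasts 1/8 s, in which the tool goes at most 62.5 mm and 10.7 degrees, less where a joint would pass 70% of its speed; a pose out of reach is approached as far as the arm can. A call with a number of a shift or a turn outside -1 to 1 is refused whole. A call with a gripper value outside its range is refused whole. The fingers move at their own pace and stop on an object; "squeeze" is the grip in N (left out, the last holds). Time passes only in rows, so rows that do not move let the fingers close, or fill a call up. It gives the time, the measured TCP pose, the force and the opening at its end, in the units of the state.
- robot.observe(): the state, without advancing time (a new reading comes with each control period).
- robot.camera(name): name is "scene" or "top"; returns a dict with "color" (384x512x3 uint8, red, green, blue), "fx", "fy", "cx", "cy" (pixels), "k1" (the pictures are not rectified: a ray, as slopes to the right and down, at radius r is drawn at 1 + k1 r^2 times it, then the intrinsics apply), "rvec" (rotation vector, rad) and "tvec" (3), from world to camera coordinates, as OpenCV has them. Camera axes: x right, y down, z forward; pixel columns grow to the right and rows downward; lengths in mm; the calibration is good to about 2 mm. A picture is of the moment at which its call begins. There is no depth.
- robot.hand_in(): hands the job in, once; it reports no verdict.
Trained networks look in a picture, given as the dict that the camera call returned (one of the last four; its "shot" number tells which), for a name from the list of things; names that differ only in an ending like _2 or _b are one class to them, and where a whole thing is asked for, a point or a joint stands for the part that bears it (a point fixed in the world has none). Each returns a list of dicts, best first, with "conf" (0 to 1); they miss things now and then, are a little off and sometimes report something else, mostly with a low value. They report only what shows in the picture. A call takes as long as a camera call. They do not tell look-alikes from the thing itself.
- robot.boxes_of(picture, target): "box" ([left, top, right, bottom] in pixels, round what is visible of it).
- robot.masks_of(picture, target): "pixels" (384x512 bool, what is visible of it) and "box" ([left, top, right, bottom] in pixels, round what is visible of it).
The state is a dict: "time_s": time; "joint_pos": joint angles; "dq": joint speeds; "joint_efforts": joint torques, N m; "tool_pos": TCP position; "tool_rot": TCP orientation; "ft_force": force on the tool from outside, world axes, zero at the start; "torque": the same for the moment, N m; "finger_gap": finger opening in mm.
Only numpy, scipy, OpenCV 4.12 (cv2) and the standard library are available. Lean on these libraries where they do the work, as an engineer would, in place of code of your own. Each camera call takes 0.05 s, during which the arm holds its last target. There are 200 camera calls.

## Working session

There is one attempt and no reset: what is moved stays moved. The work goes in short steps, Python scripts to look and compute and a tool call to move; the robot and the scene stay as the last step left them, time stands still between calls to the robot, and variables do not carry over. Pictures are saved under pics/ and viewed, about 8 in all and at most 12, crops included, and the job is handed in when it is done.

Besides the shell and the picture viewer there is one more tool, called after "Request:" as name(argument=value, ...), one argument or row to a line, values as JSON. arm_command: Moves the arm, as the interface text tells. Shifts and turns lie within -1 to 1; 1 stands for 0.02 m of shift or 0.1 rad of turn. Its arguments: {"type":"object","properties":{"moves":{"type":"array","items":{"type":"object","properties":{"x":{"type":"number","minimum":-1,"maximum":1},"y":{"type":"number","minimum":-1,"maximum":1},"z":{"type":"number","minimum":-1,"maximum":1},"ax":{"type":"number","minimum":-1,"maximum":1},"ay":{"type":"number","minimum":-1,"maximum":1},"az":{"type":"number","minimum":-1,"maximum":1},"gripper":{"type":"number"}}}},"squeeze":{"type":"number"}},"required":["moves"]}

```bash
mkdir -p pics; cat > h.py <<'E'
import numpy as np, cv2
from station import robot
def unproj(p,uv,z):
    uv=np.atleast_2d(np.array(uv,float))
    R=cv2.Rodrigues(np.array(p["rvec"],float))[0]; t=np.array(p["tvec"],float).ravel()
    d=np.c_[(uv[:,0]-p["cx"])/p["fx"],(uv[:,1]-p["cy"])/p["fy"]]; u=d.copy()
    for _ in range(20): u=d/(1+p["k1"]*(u**2).sum(1,keepdims=True))
    r=np.c_[u,np.ones(len(u))]@R; c=-R.T@t
    return c+r*((z-c[2])/r[:,2])[:,None]
def proj(p,P):
    return cv2.projectPoints(np.atleast_2d(np.array(P,float)),np.array(p["rvec"],float),np.array(p["tvec"],float),np.array([[p["fx"],0,p["cx"]],[0,p["fy"],p["cy"]],[0,0,1]]),np.array([p["k1"],0,0,0]))[0].reshape(-1,2)
def save(p,name,s=1.5): cv2.imwrite("pics/"+name,cv2.resize(p["color"][:,:,::-1],None,fx=s,fy=s,interpolation=cv2.INTER_CUBIC))
E
python3 - <<'E'
from h import *
o=robot.observe(); print({k:np.round(o[k],3) for k in("time_s","tool_pos","tool_rot","ft_force","finger_gap")})
for c in("top","scene"):
    p=robot.camera(c); save(p,c+"1.png")
    R=cv2.Rodrigues(np.array(p["rvec"],float))[0]; print(c,"cam",-R.T@np.array(p["tvec"]).ravel(),p["fx"])
    for n in("foot","washer_hollow_up","washer_hump_up","spacer"):
        for b in robot.boxes_of(p,n):
            x=b["box"]; print(c,n,round(b["conf"],2),np.round(x),np.round(unproj(p,[(x[0]+x[2])/2,(x[1]+x[3])/2],8)[0]))
E
```

```text
{'time_s': np.float64(0.0), 'tool_pos': array([ 132.576, -584.81 ,  230.515]), 'tool_rot': array([-3.14 , -0.   ,  0.223]), 'ft_force': array([0.018, 0.986, 0.22 ]), 'finger_gap': np.float64(85.561)}
top cam [415.50494759 -22.98533894 835.00353655] 394.82201376002763
top foot 0.78 [236. 177. 298. 236.] [454. -37.   8.]
top foot 0.57 [175. 113. 203. 139.] [625. 132.   8.]
top washer_hollow_up 0.88 [174. 161. 204. 187.] [522. 127.   8.]
top washer_hollow_up 0.56 [174. 114. 204. 139.] [624. 131.   8.]
top washer_hollow_up 0.46 [122. 188. 149. 213.] [465. 240.   8.]
top washer_hump_up 0.96 [327. 278. 358. 304.] [ 283. -195.    8.]
top washer_hump_up 0.91 [337. 141. 364. 166.] [ 569. -214.    8.]
top washer_hump_up 0.64 [335. 187. 368. 217.] [ 466. -216.    8.]
top spacer 0.7 [334. 188. 369. 217.] [ 464. -215.    8.]
top spacer 0.64 [118. 188. 148. 213.] [464. 244.   8.]
scene cam [964.84673584 173.09072604 510.20344965] 384.83672615009465
scene foot 0.66 [231. 150. 282. 197.] [443. -42.   8.]
scene washer_hollow_up 0.96 [310. 213. 346. 242.] [523. 123.   8.]
scene washer_hollow_up 0.8 [295. 259. 334. 297.] [630. 131.   8.]
scene washer_hump_up 0.8 [129. 180. 162. 204.] [ 571. -214.    8.]
scene washer_hump_up 0.62 [211. 109. 234. 125.] [ 290. -191.    8.]
scene washer_hump_up 0.61 [158. 149. 192. 171.] [ 468. -211.    8.]
scene spacer 0.58 [387. 209. 424. 241.] [468. 248.   8.]
```

View pics/top1.png

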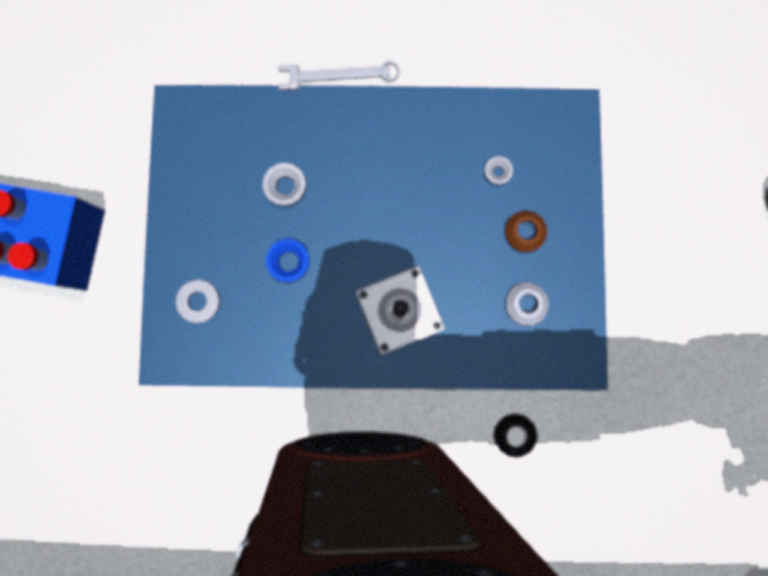

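View pics/scene1.png

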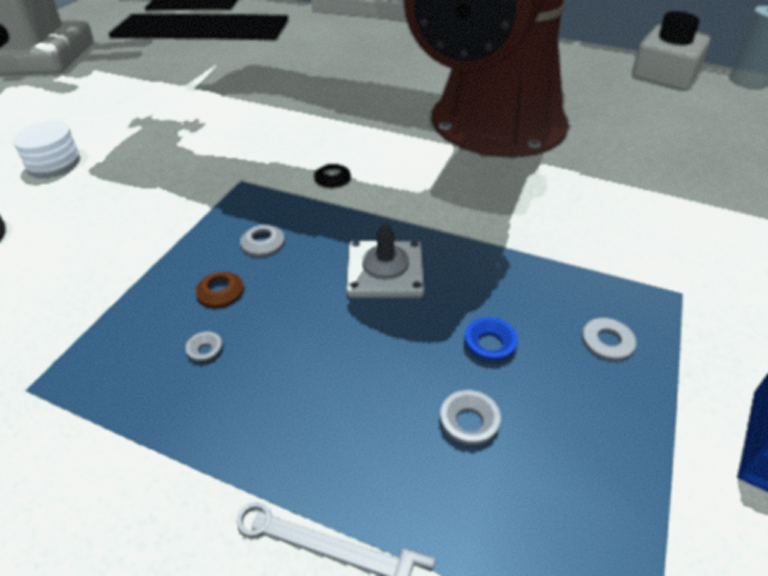

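Top image: the silver hollow-up washer is at px (285,184)/1.5 and the silver hump-up one at (527,304)/1.5. The flat ring is at (197,301)/1.5, and the foot is central at (400,309)/1.5. Next I refine these by silhouette fitting in both cameras, turning the tool at the same time.

```bash
cat > fit.py <<'E'
from h import *
from scipy.optimize import minimize
def ring(r,z,n=48):
    a=np.linspace(0,2*np.pi,n,endpoint=False); return np.c_[r*np.cos(a),r*np.sin(a),np.full(n,z)]
M={"washer_hollow_up":np.r_[ring(20,0),ring(30,8),ring(30,16)],"washer_hump_up":np.r_[ring(30,0),ring(30,8),ring(20,16)],"spacer":np.r_[ring(30,0),ring(30,8)],
"foot":np.r_[[[a,b,z] for a in(-48,48) for b in(-48,48) for z in(0,15)],ring(11,64),ring(3,80)]}
S=8
def fill(h):
    im=np.zeros((384*S//2,512*S//2),np.uint8); cv2.fillConvexPoly(im,np.round(h*S/2).astype(np.int32),1); return im
def fit(p,n,g):
    ms=robot.masks_of(p,n)
    if not ms: return None
    c=[]
    for m in ms:
        b=m["box"]; q=proj(p,[g[0],g[1],10])[0]; c.append(np.hypot((b[0]+b[2])/2-q[0],(b[1]+b[3])/2-q[1]))
    i=int(np.argmin(c))
    if c[i]>15: return None
    v,u=np.nonzero(ms[i]["pixels"]); pts=np.c_[u,v].astype(np.float32)
    cor=np.r_[pts+[0.5,0.5],pts+[-.5,.5],pts+[.5,-.5],pts-[.5,.5]].astype(np.float32)
    H=cv2.convexHull(cor)[:,0]; T=fill(H)
    def cost(s):
        a=s[2]/30 if n=="foot" else 0; R=np.array([[np.cos(a),-np.sin(a),0],[np.sin(a),np.cos(a),0],[0,0,1]])
        P=proj(p,M[n]@R.T+[s[0],s[1],0]); m=fill(cv2.convexHull(P.astype(np.float32))[:,0])
        return 1-(T&m).sum()/max(1,(T|m).sum())
    best=None
    for a in ([0,12,24,36] if n=="foot" else [0]):
        r=minimize(cost,[g[0],g[1],a],method="Nelder-Mead",options=dict(initial_simplex=np.array([[g[0],g[1],a],[g[0]+8,g[1],a],[g[0],g[1]+8,a],[g[0],g[1],a+6]]),maxiter=120))
        if best is None or r.fun<best.fun: best=r
    return np.round(best.x,1),round(best.fun,3),ms[i]["conf"]
E
python3 - <<'E'
from fit import *
G={"foot":(450,-40),"washer_hollow_up":(627,130),"washer_hump_up":(466,-214),"spacer":(466,244)}
for c in("top","scene"):
    p=robot.camera(c)
    for n in G: print(c,n,fit(p,n,G[n]))
    if c=="top": print("tip",unproj(p,[266.7,206],80))
    else: print("tip",unproj(p,[386/1.5,225/1.5],80))
E
```

```text
top foot (array([454. , -34.5,  11.7]), np.float64(0.028), 0.6)
top washer_hollow_up (array([ 6.310e+02,  1.305e+02, -3.000e-01]), np.float64(0.058), 0.96)
top washer_hump_up None
top spacer (array([4.640e+02, 2.489e+02, 4.000e-01]), np.float64(0.036), 0.67)
tip [[452.20024038 -35.38344009  80.        ]]
scene foot None
scene washer_hollow_up (array([631.5, 128.4,   0.8]), np.float64(0.027), 0.93)
scene washer_hump_up (array([ 462.6, -215.9,    3.2]), np.float64(0.111), 0.83)
scene spacer (array([464.5, 247.3,   1. ]), np.float64(0.07), 0.97)
tip [[457.79754993 -34.04796746  80.        ]]
```

Request:
arm_command(
  moves=[
    {"az": -1, "gripper": 1},
    {"az": -1},
    {"az": -1},
    {"az": -1},
    {"az": -1},
  ],
)

```text
invalid input
```

Request:
arm_command(
  moves=[
    {"az": -1},
    {"az": -1},
    {"az": -1},
    {"az": -1},
    {"az": -1},
  ],
)

```text
invalid input
```

Request:
arm_command(
  moves=[
    {"az": -1},
    {"az": -1},
    {"az": -1},
    {"az": -0.48},
    {},
  ],
)

```text
invalid input
```

Request:
arm_command(
  moves=[
    {"x": 0, "y": 0, "z": 0, "ax": 0, "ay": 0, "az": -1, "gripper": 1},
    {"x": 0, "y": 0, "z": 0, "ax": 0, "ay": 0, "az": -1, "gripper": 1},
    {"x": 0, "y": 0, "z": 0, "ax": 0, "ay": 0, "az": -1, "gripper": 1},
    {"x": 0, "y": 0, "z": 0, "ax": 0, "ay": 0, "az": -1, "gripper": 1},
    {"x": 0, "y": 0, "z": 0, "ax": 0, "ay": 0, "az": -1, "gripper": 1},
  ],
  squeeze=40,
)

```text
time_s: 1.62
tool_pos: [132.6, -585.2, 231.3]
tool_rot: [3.142, 0.0, 0.726]
ft_force: [0.9, 0.1, 0.2]
finger_gap: 85.7
```

Request:
arm_command(
  moves=[
    {"x": 0, "y": 0, "z": 0, "ax": 0, "ay": 0, "az": -1, "gripper": 1},
    {"x": 0, "y": 0, "z": 0, "ax": 0, "ay": 0, "az": -1, "gripper": 1},
    {"x": 0, "y": 0, "z": 0, "ax": 0, "ay": 0, "az": -1, "gripper": 1},
    {"x": 0, "y": 0, "z": 0, "ax": 0, "ay": 0, "az": -1, "gripper": 1},
    {"x": 0, "y": 0, "z": 0, "ax": 0, "ay": 0, "az": -1, "gripper": 1},
  ],
)

```text
time_s: 2.25
tool_pos: [132.6, -585.2, 231.3]
tool_rot: [3.142, 0.0, 1.226]
ft_force: [-0.8, -0.1, -0.5]
finger_gap: 85.1
```

Request:
arm_command(
  moves=[
    {"x": 0, "y": 0, "z": 0, "ax": 0, "ay": 0, "az": -1, "gripper": 1},
    {"x": 0, "y": 0, "z": 0, "ax": 0, "ay": 0, "az": -1, "gripper": 1},
    {"x": 0, "y": 0, "z": 0, "ax": 0, "ay": 0, "az": -1, "gripper": 1},
    {"x": 1, "y": 0.7, "z": 0, "ax": 0, "ay": 0, "az": -0.45, "gripper": 1},
    {"x": 1, "y": 0.7, "z": 0, "ax": 0, "ay": 0, "az": 0, "gripper": 1},
  ],
)

```text
time_s: 2.88
tool_pos: [161.8, -545.5, 231.2]
tool_rot: [3.142, -0.0, 1.568]
ft_force: [-0.4, 0.7, -0.3]
finger_gap: 85.6
```

Request:
arm_command(
  moves=[
    {"x": 1, "y": 0.7, "z": 0, "ax": 0, "ay": 0, "az": 0, "gripper": 1},
    {"x": 1, "y": 0.7, "z": 0, "ax": 0, "ay": 0, "az": 0, "gripper": 1},
    {"x": 1, "y": 0.7, "z": 0, "ax": 0, "ay": 0, "az": 0, "gripper": 1},
    {"x": 1, "y": 0.7, "z": 0, "ax": 0, "ay": 0, "az": 0, "gripper": 1},
    {"x": 1, "y": 0.7, "z": 0, "ax": 0, "ay": 0, "az": 0, "gripper": 1},
  ],
)

```text
time_s: 3.5
tool_pos: [232.4, -445.4, 231.4]
tool_rot: [3.142, 0.0, 1.568]
ft_force: [1.0, -0.4, 0.7]
finger_gap: 85.4
```

Request:
arm_command(
  moves=[
    {"x": 1, "y": 0.7, "z": 0, "ax": 0, "ay": 0, "az": 0, "gripper": 1},
    {"x": 1, "y": 0.7, "z": 0, "ax": 0, "ay": 0, "az": 0, "gripper": 1},
    {"x": 1, "y": 0.7, "z": 0, "ax": 0, "ay": 0, "az": 0, "gripper": 1},
    {"x": 1, "y": 0.7, "z": 0, "ax": 0, "ay": 0, "az": 0, "gripper": 1},
    {"x": 1, "y": 0.7, "z": 0, "ax": 0, "ay": 0, "az": 0, "gripper": 1},
  ],
)

```text
time_s: 4.12
tool_pos: [302.7, -345.4, 231.4]
tool_rot: [3.141, 0.0, 1.568]
ft_force: [0.2, 0.5, -0.2]
finger_gap: 85.4
```

Request:
arm_command(
  moves=[
    {"x": 1, "y": 0.7, "z": 0, "ax": 0, "ay": 0, "az": 0, "gripper": 1},
    {"x": 1, "y": 0.7, "z": 0, "ax": 0, "ay": 0, "az": 0, "gripper": 1},
    {"x": 1, "y": 0.7, "z": 0, "ax": 0, "ay": 0, "az": 0, "gripper": 1},
    {"x": 1, "y": 0.7, "z": 0, "ax": 0, "ay": 0, "az": 0, "gripper": 1},
    {"x": 1, "y": 0.7, "z": 0, "ax": 0, "ay": 0, "az": 0, "gripper": 1},
  ],
)

```text
time_s: 4.75
tool_pos: [373.0, -245.6, 231.4]
tool_rot: [3.141, 0.0, 1.568]
ft_force: [0.0, -0.9, 0.8]
finger_gap: 85.3
```

Request:
arm_command(
  moves=[
    {"x": 1, "y": 0.7, "z": 0, "ax": 0, "ay": 0, "az": 0, "gripper": 1},
    {"x": 1, "y": 0.7, "z": 0, "ax": 0, "ay": 0, "az": 0, "gripper": 1},
    {"x": 1, "y": 0.7, "z": 0, "ax": 0, "ay": 0, "az": 0, "gripper": 1},
    {"x": 1, "y": 0.7, "z": 0, "ax": 0, "ay": 0, "az": 0, "gripper": 1},
    {"x": 1, "y": 0.7, "z": 0, "ax": 0, "ay": 0, "az": 0, "gripper": 1},
  ],
)

```text
time_s: 5.38
tool_pos: [443.2, -145.7, 231.4]
tool_rot: [3.141, 0.0, 1.568]
ft_force: [0.5, 0.2, -0.1]
finger_gap: 85.3
```

Request:
arm_command(
  moves=[
    {"x": 1, "y": 0.7, "z": 0, "ax": 0, "ay": 0, "az": 0, "gripper": 1},
    {"x": 1, "y": 0.7, "z": 0, "ax": 0, "ay": 0, "az": 0, "gripper": 1},
    {"x": 1, "y": 0.7, "z": 0, "ax": 0, "ay": 0, "az": 0, "gripper": 1},
    {"x": 1, "y": 0.7, "z": 0, "ax": 0, "ay": 0, "az": 0, "gripper": 1},
    {"x": 1, "y": 0.7, "z": 0, "ax": 0, "ay": 0, "az": 0, "gripper": 1},
  ],
)

```text
time_s: 6.0
tool_pos: [513.4, -45.9, 231.3]
tool_rot: [3.141, 0.0, 1.568]
ft_force: [0.1, 0.0, 0.5]
finger_gap: 85.2
```

Request:
arm_command(
  moves=[
    {"x": 1, "y": 0.7, "z": 0, "ax": 0, "ay": 0, "az": 0, "gripper": 1},
    {"x": 1, "y": 0.7, "z": 0, "ax": 0, "ay": 0, "az": 0, "gripper": 1},
    {"x": 1, "y": 0.7, "z": 0, "ax": 0, "ay": 0, "az": 0, "gripper": 1},
    {"x": 1, "y": 0.7, "z": 0, "ax": 0, "ay": 0, "az": 0, "gripper": 1},
    {"x": 1, "y": 0.7, "z": 0, "ax": 0, "ay": 0, "az": 0, "gripper": 1},
  ],
)

```text
time_s: 6.62
tool_pos: [583.6, 53.9, 231.3]
tool_rot: [-3.142, 0.0, 1.568]
ft_force: [-0.3, 0.3, 0.2]
finger_gap: 85.5
```

Request:
arm_command(
  moves=[
    {"x": 0.945, "y": 0.59, "z": 0.5, "ax": 0, "ay": 0, "az": 0, "gripper": 1},
    {"x": 0.945, "y": 0.59, "z": 1, "ax": 0, "ay": 0, "az": 0, "gripper": 1},
    {"x": 0.945, "y": 0.59, "z": 1, "ax": 0, "ay": 0, "az": 0, "gripper": 1},
    {"x": 0.945, "y": 0.59, "z": 1, "ax": 0, "ay": 0, "az": 0, "gripper": 1},
    {"x": 0, "y": 0, "z": 1, "ax": 0, "ay": 0, "az": 0, "gripper": 1},
  ],
)

```text
time_s: 7.25
tool_pos: [630.8, 129.6, 140.2]
tool_rot: [-3.141, -0.0, 1.569]
ft_force: [-0.0, -0.8, -0.2]
finger_gap: 85.2
```

Request:
arm_command(
  moves=[
    {"x": 0, "y": 0, "z": 1, "ax": 0, "ay": 0, "az": 0, "gripper": 1},
    {"x": 0, "y": 0, "z": 1, "ax": 0, "ay": 0, "az": 0, "gripper": 1},
    {"x": 0, "y": 0, "z": 1, "ax": 0, "ay": 0, "az": 0, "gripper": 1},
    {"x": 0, "y": 0, "z": 0.5, "ax": 0, "ay": 0, "az": 0, "gripper": 1},
    {"x": 0, "y": 0, "z": 0, "ax": 0, "ay": 0, "az": 0, "gripper": 1},
  ],
)

```text
time_s: 7.88
tool_pos: [630.3, 128.1, 70.4]
tool_rot: [-3.14, 0.0, 1.568]
ft_force: [-0.1, 0.4, 0.3]
finger_gap: 85.2
```

```bash
python3 - <<'E'
from fit import *
G={"foot":(454,-35),"washer_hollow_up":(631,130),"washer_hump_up":(466,-214)}
print(robot.observe()["tool_pos"])
for c in("top","scene"):
    p=robot.camera(c); save(p,c+"2.png")
    for n in G: print(c,n,fit(p,n,G[n]))
E
```

```text
[630.30799557 128.10385185  70.44777602]
top foot (array([453.7, -34.9,  12. ]), np.float64(0.043), 0.92)
top washer_hollow_up (array([633.6, 126.3,  -1.7]), np.float64(0.442), 0.85)
top washer_hump_up (array([ 465.4, -214.5,   -0.6]), np.float64(0.062), 0.81)
scene foot (array([452.4, -38. ,  58.9]), np.float64(0.042), 0.61)
scene washer_hollow_up (array([632.9, 127.8,   2.3]), np.float64(0.102), 0.95)
scene washer_hump_up (array([ 463.8, -217.3,    5.1]), np.float64(0.105), 0.6)
```

View pics/scene2.png

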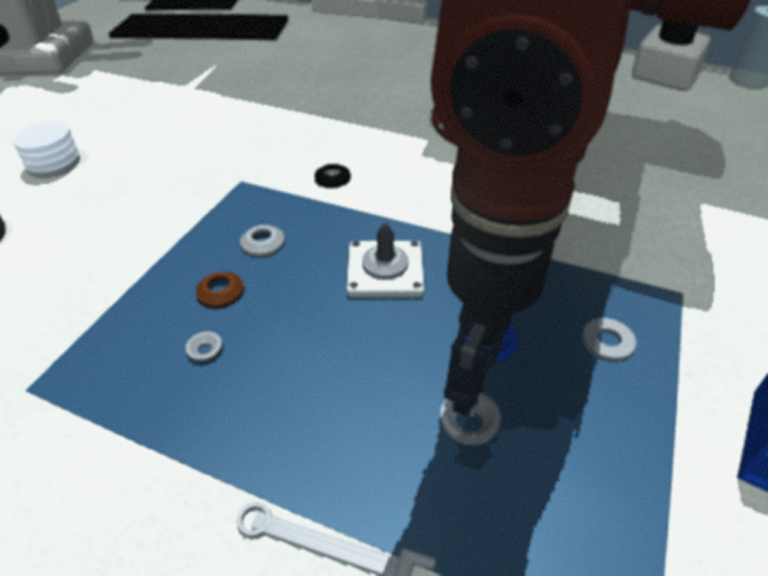

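The scene picture shows the open jaws above the hollow-up washer (px 470,417), with the foot and hump-up washer (262,240) unobstructed. I'm descending now.

Request:
arm_command(
  moves=[
    {"x": 0.06, "y": 0.04, "z": 1, "ax": 0, "ay": 0, "az": 0, "gripper": 1},
    {"x": 0, "y": 0, "z": 1, "ax": 0, "ay": 0, "az": 0, "gripper": 1},
    {"x": 0, "y": 0, "z": 0.7, "ax": 0, "ay": 0, "az": 0, "gripper": 1},
    {"x": 0, "y": 0, "z": 0.5, "ax": 0, "ay": 0, "az": 0, "gripper": 1},
    {"x": 0, "y": 0, "z": 0.15, "ax": 0, "ay": 0, "az": 0, "gripper": 1},
  ],
)

```text
time_s: 8.9
tool_pos: [631.1, 129.4, 3.3]
tool_rot: [-3.14, 0.0, 1.568]
ft_force: [0.6, -0.3, 0.7]
finger_gap: 85.1
```

Request:
arm_command(
  moves=[
    {"x": 0, "y": 0, "z": 0, "ax": 0, "ay": 0, "az": 0, "gripper": -1},
    {"x": 0, "y": 0, "z": 0, "ax": 0, "ay": 0, "az": 0, "gripper": -1},
    {"x": 0, "y": 0, "z": 0, "ax": 0, "ay": 0, "az": 0, "gripper": -1},
    {"x": 0, "y": 0, "z": 0, "ax": 0, "ay": 0, "az": 0, "gripper": -1},
    {"x": 0, "y": 0, "z": 0, "ax": 0, "ay": 0, "az": 0, "gripper": -1},
  ],
  squeeze=40,
)

```text
time_s: 9.52
tool_pos: [632.4, 129.4, 5.6]
tool_rot: [3.14, 0.0, 1.568]
ft_force: [-1.3, -0.3, 6.1]
finger_gap: 58.2
```

Request:
arm_command(
  moves=[
    {"x": 0, "y": 0, "z": -0.3, "ax": 0, "ay": 0, "az": 0, "gripper": -1},
    {"x": 0, "y": 0, "z": -0.7, "ax": 0, "ay": 0, "az": 0, "gripper": -1},
    {"x": 0, "y": 0, "z": -1, "ax": 0, "ay": 0, "az": 0, "gripper": -1},
    {"x": 0, "y": 0, "z": -1, "ax": 0, "ay": 0, "az": 0, "gripper": -1},
    {"x": 0, "y": 0, "z": -1, "ax": 0, "ay": 0, "az": 0, "gripper": -1},
  ],
)

```text
time_s: 10.15
tool_pos: [632.0, 129.4, 86.3]
tool_rot: [3.14, 0.0, 1.568]
ft_force: [0.1, 0.3, -1.4]
finger_gap: 58.4
```

```bash
python3 - <<'E'
from h import *
o=robot.observe(); print({k:np.round(o[k],3) for k in("time_s","tool_pos","tool_rot","ft_force","torque","finger_gap")})
p=robot.camera("scene"); q=proj(p,[632,129,85])[0].astype(int); print(q)
c=p["color"][max(0,q[1]-50):q[1]+60,q[0]-70:q[0]+70]; cv2.imwrite("pics/s3.png",cv2.resize(c[:,:,::-1],None,fx=5,fy=5,interpolation=cv2.INTER_CUBIC))
E
```

```text
{'time_s': np.float64(10.15), 'tool_pos': array([631.992, 129.443,  86.326]), 'tool_rot': array([3.14 , 0.   , 1.568]), 'ft_force': array([ 0.139,  0.316, -1.385]), 'torque': array([-0.012,  0.007, -0.031]), 'finger_gap': np.float64(58.369)}
[318 247]
```

View pics/s3.png

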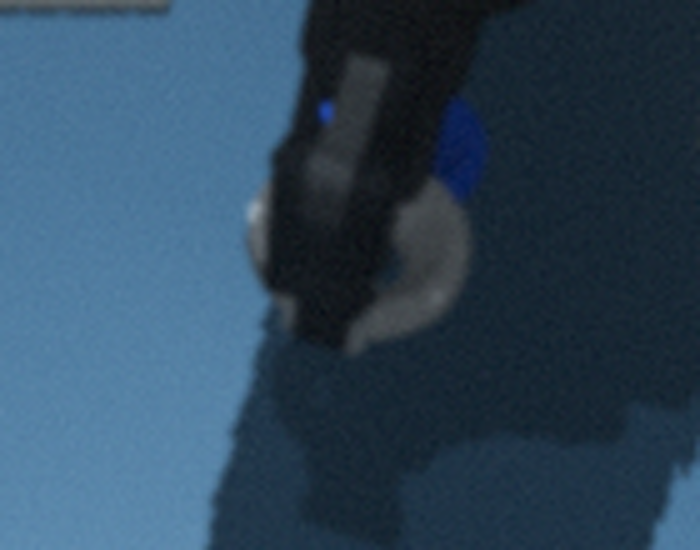

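```bash
python3 - <<'E'
from fit import *
p=robot.camera("scene")
ms=robot.masks_of(p,"washer_hollow_up"); print([(round(m["conf"],2),np.round(m["box"])) for m in ms])
S5=6;x0,y0=265,195
im=cv2.resize(p["color"][y0:y0+95,x0:x0+110,::-1],None,fx=S5,fy=S5,interpolation=cv2.INTER_CUBIC)
im=cv2.convertScaleAbs(im,alpha=1.6,beta=10)
for r,z,col in((30,16,(0,255,0)),(30,8,(0,255,255)),(20,0,(0,0,255)),(14,0,(255,0,255))):
    P=(proj(p,ring(r,z)+[632,129.4,80.7])-[x0,y0]+.5)*S5
    cv2.polylines(im,[P.astype(np.int32)],True,col,1)
cv2.imwrite("pics/s4.png",im)
E
```

```text
[(0.89, array([299., 230., 344., 264.])), (0.46, array([336., 216., 344., 238.]))]
```

View pics/s4.png

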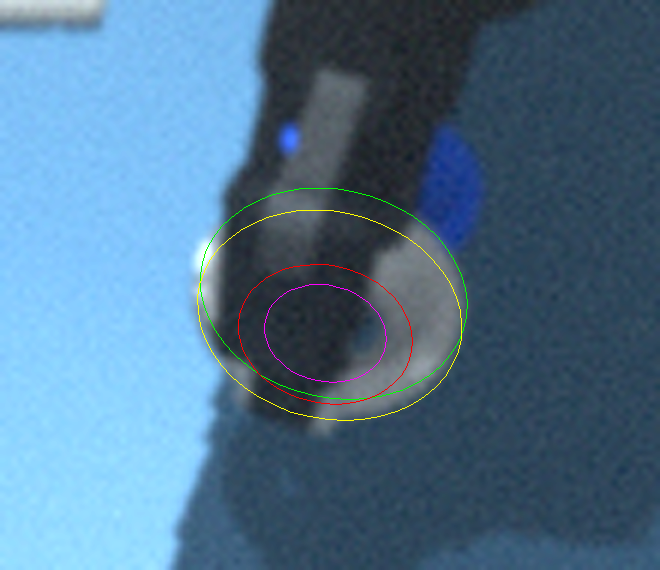

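The washer is held level and matches the model outline to about 2 mm. Next move: over the spindle.

Request:
arm_command(
  moves=[
    {"x": -0.6, "y": -0.6, "z": -0.25, "ax": 0, "ay": 0, "az": 0, "gripper": -1},
    {"x": -0.85, "y": -0.9, "z": -0.25, "ax": 0, "ay": 0, "az": 0, "gripper": -1},
    {"x": -0.85, "y": -0.95, "z": -0.25, "ax": 0, "ay": 0, "az": 0, "gripper": -1},
    {"x": -0.85, "y": -0.95, "z": -0.25, "ax": 0, "ay": 0, "az": 0, "gripper": -1},
    {"x": -0.85, "y": -0.95, "z": -0.25, "ax": 0, "ay": 0, "az": 0, "gripper": -1},
  ],
)

```text
time_s: 10.92
tool_pos: [543.2, 49.3, 108.4]
tool_rot: [-3.14, -0.0, 1.568]
ft_force: [-0.4, 0.5, 0.3]
finger_gap: 58.0
```

Request:
arm_command(
  moves=[
    {"x": -0.85, "y": -0.95, "z": 0, "ax": 0, "ay": 0, "az": 0, "gripper": -1},
    {"x": -0.85, "y": -0.95, "z": 0, "ax": 0, "ay": 0, "az": 0, "gripper": -1},
    {"x": -0.85, "y": -0.95, "z": 0, "ax": 0, "ay": 0, "az": 0, "gripper": -1},
    {"x": -0.85, "y": -0.95, "z": 0, "ax": 0, "ay": 0, "az": 0, "gripper": -1},
    {"x": -0.85, "y": -0.77, "z": 0, "ax": 0, "ay": 0, "az": 0, "gripper": -1},
  ],
)

```text
time_s: 11.55
tool_pos: [451.6, -35.3, 108.4]
tool_rot: [-3.14, -0.0, 1.568]
ft_force: [0.3, -1.5, -1.5]
finger_gap: 58.5
```

Request:
arm_command(
  moves=[
    {"x": 0, "y": 0, "z": 0, "ax": 0, "ay": 0, "az": 0, "gripper": -1},
    {"x": 0, "y": 0, "z": 0, "ax": 0, "ay": 0, "az": 0, "gripper": -1},
    {"x": 0, "y": 0, "z": 0, "ax": 0, "ay": 0, "az": 0, "gripper": -1},
    {"x": 0, "y": 0, "z": 0, "ax": 0, "ay": 0, "az": 0, "gripper": -1},
    {"x": 0, "y": 0, "z": 0, "ax": 0, "ay": 0, "az": 0, "gripper": -1},
  ],
)

```text
time_s: 12.18
tool_pos: [452.8, -34.8, 109.2]
tool_rot: [-3.141, -0.0, 1.568]
ft_force: [-0.3, -0.0, -0.7]
finger_gap: 58.4
```

```bash
python3 - <<'E'
from fit import *
o=robot.observe(); print({k:np.round(o[k],3) for k in("time_s","tool_pos","ft_force","finger_gap")})
t=o["tool_pos"]
p=robot.camera("scene")
S5=6;c=proj(p,[454,-35,70])[0].astype(int);x0,y0=c[0]-55,c[1]-48
im=cv2.resize(p["color"][y0:y0+95,x0:x0+110,::-1],None,fx=S5,fy=S5,interpolation=cv2.INTER_CUBIC)
im=cv2.convertScaleAbs(im,alpha=1.6,beta=10)
for r,z,col in((30,16,(0,255,0)),(30,8,(0,255,255)),(20,0,(0,0,255)),(14,0,(255,0,255))):
    P=(proj(p,ring(r,z)+[t[0],t[1],t[2]-5.6])-[x0,y0]+.5)*S5
    cv2.polylines(im,[P.astype(np.int32)],True,col,1)
cv2.imwrite("pics/s5.png",im)
E
```

```text
{'time_s': np.float64(12.175), 'tool_pos': array([452.789, -34.76 , 109.18 ]), 'ft_force': array([-0.267, -0.03 , -0.655]), 'finger_gap': np.float64(58.372)}
```

View pics/s5.png

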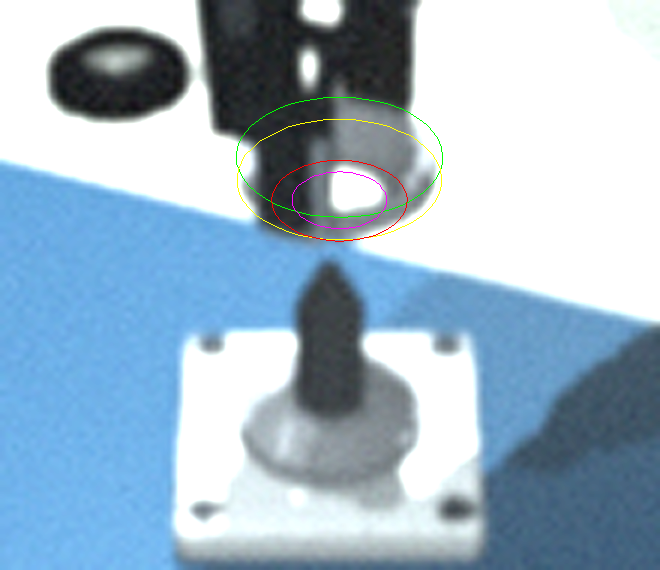

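The spindle tip is at px 331 and the washer centre at about 341, so it sits roughly 3 mm too far towards +y. I'm correcting that and lowering while watching the forces.

Request:
arm_command(
  moves=[
    {"x": -0.11, "y": 0.05, "z": 0, "ax": 0, "ay": 0, "az": 0, "gripper": -1},
    {"x": 0, "y": 0, "z": 0.5, "ax": 0, "ay": 0, "az": 0, "gripper": -1},
    {"x": 0, "y": 0, "z": 0.5, "ax": 0, "ay": 0, "az": 0, "gripper": -1},
    {"x": 0, "y": 0, "z": 0.3, "ax": 0, "ay": 0, "az": 0, "gripper": -1},
    {"x": 0, "y": 0, "z": 0.3, "ax": 0, "ay": 0, "az": 0, "gripper": -1},
  ],
)

```text
time_s: 12.85
tool_pos: [453.6, -37.2, 76.7]
tool_rot: [-3.141, -0.0, 1.568]
ft_force: [0.1, 0.6, -1.3]
finger_gap: 58.5
```

Request:
arm_command(
  moves=[
    {"x": 0, "y": 0, "z": 0.2, "ax": 0, "ay": 0, "az": 0, "gripper": -1},
    {"x": 0, "y": 0, "z": 0.2, "ax": 0, "ay": 0, "az": 0, "gripper": -1},
    {"x": 0, "y": 0, "z": 0, "ax": 0, "ay": 0, "az": 0, "gripper": -1},
    {"x": 0, "y": 0, "z": 0, "ax": 0, "ay": 0, "az": 0, "gripper": -1},
    {"x": 0, "y": 0, "z": 0, "ax": 0, "ay": 0, "az": 0, "gripper": -1},
  ],
)

```text
time_s: 13.48
tool_pos: [453.9, -37.3, 69.5]
tool_rot: [3.141, 0.0, 1.568]
ft_force: [-0.2, -0.4, -0.9]
finger_gap: 58.2
```

Request:
arm_command(
  moves=[
    {"x": 0, "y": 0, "z": 0.15, "ax": 0, "ay": 0, "az": 0, "gripper": -1},
    {"x": 0, "y": 0, "z": 0.15, "ax": 0, "ay": 0, "az": 0, "gripper": -1},
    {"x": 0, "y": 0, "z": 0.15, "ax": 0, "ay": 0, "az": 0, "gripper": -1},
    {"x": 0, "y": 0, "z": 0, "ax": 0, "ay": 0, "az": 0, "gripper": -1},
    {"x": 0, "y": 0, "z": 0, "ax": 0, "ay": 0, "az": 0, "gripper": -1},
  ],
)

```text
time_s: 14.1
tool_pos: [453.7, -37.2, 60.3]
tool_rot: [-3.142, 0.0, 1.568]
ft_force: [0.5, 0.1, -0.7]
finger_gap: 58.4
```

Request:
arm_command(
  moves=[
    {"x": 0, "y": 0, "z": 0.25, "ax": 0, "ay": 0, "az": 0, "gripper": -1},
    {"x": 0, "y": 0, "z": 0.25, "ax": 0, "ay": 0, "az": 0, "gripper": -1},
    {"x": 0, "y": 0, "z": 0.25, "ax": 0, "ay": 0, "az": 0, "gripper": -1},
    {"x": 0, "y": 0, "z": 0.15, "ax": 0, "ay": 0, "az": 0, "gripper": -1},
    {"x": 0, "y": 0, "z": 0, "ax": 0, "ay": 0, "az": 0, "gripper": -1},
  ],
)

```text
time_s: 14.72
tool_pos: [453.5, -37.1, 42.0]
tool_rot: [-3.141, -0.0, 1.568]
ft_force: [0.2, 0.5, -1.4]
finger_gap: 58.1
```

Request:
arm_command(
  moves=[
    {"x": 0, "y": 0, "z": 0.1, "ax": 0, "ay": 0, "az": 0, "gripper": -1},
    {"x": 0, "y": 0, "z": 0.05, "ax": 0, "ay": 0, "az": 0, "gripper": -1},
    {"x": 0, "y": 0, "z": 0.05, "ax": 0, "ay": 0, "az": 0, "gripper": -1},
    {"x": 0, "y": 0, "z": 0, "ax": 0, "ay": 0, "az": 0, "gripper": -1},
    {"x": 0, "y": 0, "z": 0, "ax": 0, "ay": 0, "az": 0, "gripper": -1},
  ],
)

```text
time_s: 15.35
tool_pos: [453.8, -37.2, 38.3]
tool_rot: [3.142, 0.0, 1.568]
ft_force: [0.4, 0.1, -2.1]
finger_gap: 58.2
```

Request:
arm_command(
  moves=[
    {"x": 0, "y": 0, "z": 0.07, "ax": 0, "ay": 0, "az": 0, "gripper": -1},
    {"x": 0, "y": 0, "z": 0.07, "ax": 0, "ay": 0, "az": 0, "gripper": -1},
    {"x": 0, "y": 0, "z": 0.07, "ax": 0, "ay": 0, "az": 0, "gripper": -1},
    {"x": 0, "y": 0, "z": 0, "ax": 0, "ay": 0, "az": 0, "gripper": -1},
    {"x": 0, "y": 0, "z": 0, "ax": 0, "ay": 0, "az": 0, "gripper": -1},
  ],
)

```text
time_s: 15.98
tool_pos: [454.0, -37.3, 36.3]
tool_rot: [3.141, 0.001, 1.568]
ft_force: [-11.2, 3.6, 23.9]
finger_gap: 58.3
```

Request:
arm_command(
  moves=[
    {"x": 0, "y": 0, "z": -0.08, "ax": 0, "ay": 0, "az": 0, "gripper": -1},
    {"x": 0, "y": 0, "z": 0, "ax": 0, "ay": 0, "az": 0, "gripper": 1},
    {"x": 0, "y": 0, "z": 0, "ax": 0, "ay": 0, "az": 0, "gripper": 1},
    {"x": 0, "y": 0, "z": 0, "ax": 0, "ay": 0, "az": 0, "gripper": 1},
    {"x": 0, "y": 0, "z": 0, "ax": 0, "ay": 0, "az": 0, "gripper": 1},
  ],
)

```text
time_s: 16.6
tool_pos: [453.6, -37.2, 35.5]
tool_rot: [-3.141, 0.0, 1.568]
ft_force: [0.0, 0.0, -1.2]
finger_gap: 85.6
```

Request:
arm_command(
  moves=[
    {"x": 0, "y": 0, "z": -0.5, "ax": 0, "ay": 0, "az": 0, "gripper": 1},
    {"x": 0, "y": 0, "z": -1, "ax": 0, "ay": 0, "az": 0, "gripper": 1},
    {"x": 0, "y": 0, "z": -1, "ax": 0, "ay": 0, "az": 0, "gripper": 1},
    {"x": 0, "y": 0, "z": -1, "ax": 0, "ay": 0, "az": 0, "gripper": 1},
    {"x": 0, "y": 0, "z": -1, "ax": 0, "ay": 0, "az": 0, "gripper": 1},
  ],
)

```text
time_s: 17.23
tool_pos: [453.8, -37.3, 127.1]
tool_rot: [3.141, 0.0, 1.568]
ft_force: [-0.0, -0.8, 0.8]
finger_gap: 85.1
```

Request:
arm_command(
  moves=[
    {"x": -0.9, "y": 0.05, "z": -0.2, "ax": 0, "ay": 0, "az": 0, "gripper": 1},
    {"x": -1, "y": 0.05, "z": 0, "ax": 0, "ay": 0, "az": 0, "gripper": 1},
    {"x": -1, "y": 0.05, "z": 0, "ax": 0, "ay": 0, "az": 0, "gripper": 1},
    {"x": -1, "y": 0.05, "z": 0, "ax": 0, "ay": 0, "az": 0, "gripper": 1},
    {"x": -1, "y": 0.05, "z": 0, "ax": 0, "ay": 0, "az": 0, "gripper": 1},
  ],
)

```text
time_s: 17.85
tool_pos: [458.2, -136.8, 129.3]
tool_rot: [-3.141, 0.0, 1.567]
ft_force: [0.2, -0.7, 0.3]
finger_gap: 85.3
```

```bash
python3 - <<'E'
from fit import *
p=robot.camera("scene")
S5=6;c=proj(p,[454,-36,40])[0].astype(int);x0,y0=c[0]-55,c[1]-45
im=cv2.resize(p["color"][y0:y0+90,x0:x0+110,::-1],None,fx=S5,fy=S5,interpolation=cv2.INTER_CUBIC)
for r,z,col in((30,16,(0,255,0)),(30,8,(0,255,255)),(20,0,(0,0,255))):
    P=(proj(p,ring(r,z)+[453.8,-37.2,31])-[x0,y0]+.5)*S5
    cv2.polylines(im,[P.astype(np.int32)],True,col,1)
cv2.imwrite("pics/s6.png",im)
G={"foot":(454,-35),"washer_hump_up":(465,-215)}
for c in("top","scene"):
    p=robot.camera(c)
    for n in G: print(c,n,fit(p,n,G[n]))
E
```

```text
top foot (array([453.6, -34.4,  12.1]), np.float64(0.068), 0.84)
top washer_hump_up None
scene foot (array([452.9, -37.4,  11.8]), np.float64(0.048), 0.64)
scene washer_hump_up (array([ 462.8, -217.3,    3.8]), np.float64(0.082), 0.86)
```

View pics/s6.png

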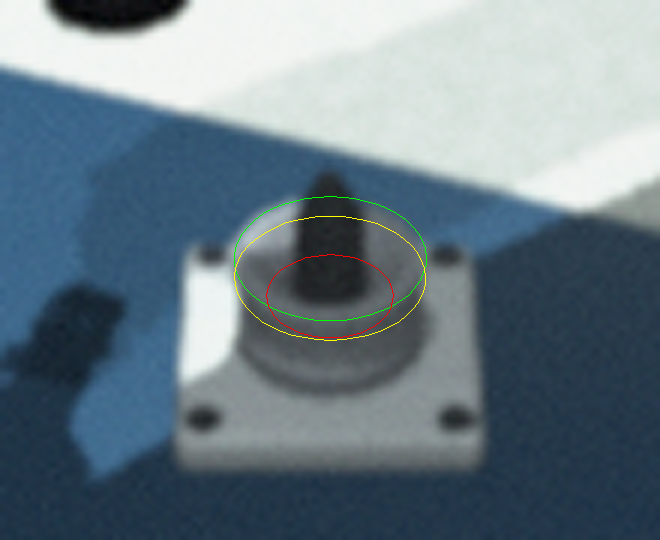

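The first washer is seated level and the model outline matches at z=31. Going for the hump-up washer, which I put at about (464.9, -216.9) relative to the foot as confirmed by touch.

Request:
arm_command(
  moves=[
    {"x": -1, "y": 0.1, "z": 0, "ax": 0, "ay": 0, "az": 0, "gripper": 1},
    {"x": -1, "y": 0.1, "z": 0.3, "ax": 0, "ay": 0, "az": 0, "gripper": 1},
    {"x": -1, "y": 0.13, "z": 1, "ax": 0, "ay": 0, "az": 0, "gripper": 1},
    {"x": -1, "y": 0, "z": 1, "ax": 0, "ay": 0, "az": 0, "gripper": 1},
    {"x": 0, "y": 0, "z": 1, "ax": 0, "ay": 0, "az": 0, "gripper": 1},
  ],
)

```text
time_s: 18.82
tool_pos: [464.5, -217.6, 62.5]
tool_rot: [-3.141, 0.0, 1.566]
ft_force: [0.3, 0.1, 0.1]
finger_gap: 85.3
```

Request:
arm_command(
  moves=[
    {"x": 0, "y": 0, "z": 1, "ax": 0, "ay": 0, "az": 0, "gripper": 1},
    {"x": 0, "y": 0, "z": 0.7, "ax": 0, "ay": 0, "az": 0, "gripper": 1},
    {"x": 0, "y": 0, "z": 0.5, "ax": 0, "ay": 0, "az": 0, "gripper": 1},
    {"x": 0, "y": 0, "z": 0, "ax": 0, "ay": 0, "az": 0, "gripper": 1},
    {"x": 0, "y": 0, "z": 0, "ax": 0, "ay": 0, "az": 0, "gripper": 1},
  ],
)

```text
time_s: 19.45
tool_pos: [465.2, -215.6, 20.3]
tool_rot: [3.141, 0.001, 1.568]
ft_force: [1.4, -0.9, 0.8]
finger_gap: 85.5
```

```bash
python3 - <<'E'
from fit import *
o=robot.observe(); print(o["tool_pos"],o["ft_force"])
p=robot.camera("scene"); print(fit(p,"washer_hump_up",(465,-215)))
S5=7;c=proj(p,[465,-216,15])[0].astype(int);x0,y0=c[0]-50,c[1]-40
im=cv2.resize(p["color"][y0:y0+70,x0:x0+100,::-1],None,fx=S5,fy=S5,interpolation=cv2.INTER_CUBIC)
for r,z,col in((30,8,(0,255,255)),(20,16,(0,0,255)),(30,0,(0,255,0))):
    P=(proj(p,ring(r,z)+[464.9,-216.9,0])-[x0,y0]+.5)*S5
    cv2.polylines(im,[P.astype(np.int32)],True,col,1)
cv2.imwrite("pics/s7.png",im)
E
```

```text
[ 465.16876662 -215.57799183   20.34207204] [ 1.38404597 -0.86226688  0.7544259 ]
(array([ 464. , -216.6,    1.3]), np.float64(0.063), 0.65)
```

View pics/s7.png

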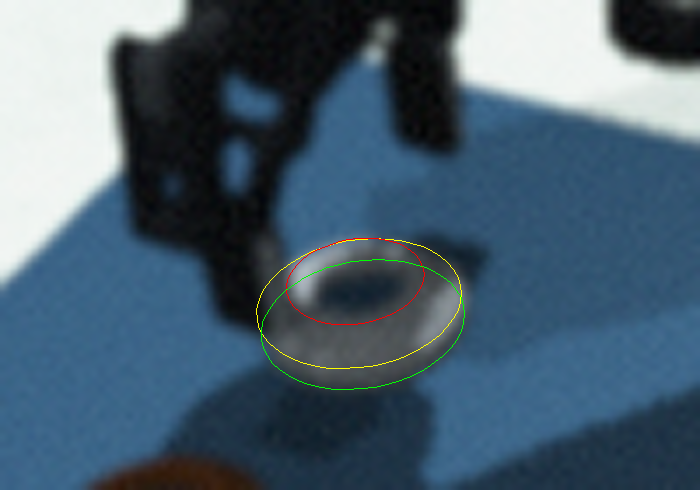

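The jaws straddle the silver hump-up washer, and the model outlines match. Descend and close.

Request:
arm_command(
  moves=[
    {"x": -0.06, "y": 0, "z": 0.5, "ax": 0, "ay": 0, "az": 0, "gripper": 1},
    {"x": 0, "y": 0, "z": 0.4, "ax": 0, "ay": 0, "az": 0, "gripper": 1},
    {"x": 0, "y": 0, "z": 0.16, "ax": 0, "ay": 0, "az": 0, "gripper": 1},
    {"x": 0, "y": 0, "z": 0.1, "ax": 0, "ay": 0, "az": 0, "gripper": 1},
    {"x": 0, "y": 0, "z": 0, "ax": 0, "ay": 0, "az": 0, "gripper": 1},
  ],
)

```text
time_s: 20.18
tool_pos: [464.7, -216.4, -3.6]
tool_rot: [-3.141, -0.0, 1.568]
ft_force: [-0.1, 0.0, 0.4]
finger_gap: 85.2
```

Request:
arm_command(
  moves=[
    {"x": 0, "y": 0, "z": 0, "ax": 0, "ay": 0, "az": 0, "gripper": -1},
    {"x": 0, "y": 0, "z": 0, "ax": 0, "ay": 0, "az": 0, "gripper": -1},
    {"x": 0, "y": 0, "z": 0, "ax": 0, "ay": 0, "az": 0, "gripper": -1},
    {"x": 0, "y": 0, "z": 0, "ax": 0, "ay": 0, "az": 0, "gripper": -1},
    {"x": 0, "y": 0, "z": 0, "ax": 0, "ay": 0, "az": 0, "gripper": -1},
  ],
)

```text
time_s: 20.8
tool_pos: [465.1, -216.7, -2.6]
tool_rot: [3.141, 0.001, 1.568]
ft_force: [-2.5, 1.8, 6.5]
finger_gap: 58.4
```

Request:
arm_command(
  moves=[
    {"x": 0, "y": 0, "z": -0.3, "ax": 0, "ay": 0, "az": 0, "gripper": -1},
    {"x": 0, "y": 0, "z": -0.9, "ax": 0, "ay": 0, "az": 0, "gripper": -1},
    {"x": 0, "y": 0, "z": -1, "ax": 0, "ay": 0, "az": 0, "gripper": -1},
    {"x": 0, "y": 0, "z": -1, "ax": 0, "ay": 0, "az": 0, "gripper": -1},
    {"x": 0, "y": 0, "z": -1, "ax": 0, "ay": 0, "az": 0, "gripper": -1},
  ],
)

```text
time_s: 21.42
tool_pos: [465.0, -216.7, 82.4]
tool_rot: [3.141, 0.001, 1.568]
ft_force: [0.4, -0.9, -1.1]
finger_gap: 58.3
```

Request:
arm_command(
  moves=[
    {"x": 0.9, "y": 0, "z": -0.5, "ax": 0, "ay": 0, "az": 0, "gripper": -1},
    {"x": 0.9, "y": 0, "z": -0.4, "ax": 0, "ay": 0, "az": 0, "gripper": -1},
    {"x": 0.9, "y": 0, "z": 0, "ax": 0, "ay": 0, "az": 0, "gripper": -1},
    {"x": 0.9, "y": -0.1, "z": 0, "ax": 0, "ay": 0, "az": 0, "gripper": -1},
    {"x": 0.9, "y": -0.1, "z": 0, "ax": 0, "ay": 0, "az": 0, "gripper": -1},
  ],
)

```text
time_s: 22.05
tool_pos: [460.5, -124.8, 97.9]
tool_rot: [-3.141, -0.0, 1.568]
ft_force: [0.5, -0.2, -0.9]
finger_gap: 58.2
```

Request:
arm_command(
  moves=[
    {"x": 0.9, "y": -0.1, "z": 0, "ax": 0, "ay": 0, "az": 0, "gripper": -1},
    {"x": 0.9, "y": -0.1, "z": 0, "ax": 0, "ay": 0, "az": 0, "gripper": -1},
    {"x": 0.9, "y": -0.1, "z": 0, "ax": 0, "ay": 0, "az": 0, "gripper": -1},
    {"x": 0.9, "y": -0.06, "z": 0, "ax": 0, "ay": 0, "az": 0, "gripper": -1},
    {"x": 0.7, "y": 0, "z": 0, "ax": 0, "ay": 0, "az": 0, "gripper": -1},
  ],
)

```text
time_s: 22.68
tool_pos: [454.1, -39.2, 98.5]
tool_rot: [3.141, 0.0, 1.568]
ft_force: [-0.1, -0.3, -1.1]
finger_gap: 58.4
```

Request:
arm_command(
  moves=[
    {"x": 0.15, "y": 0, "z": 0, "ax": 0, "ay": 0, "az": 0, "gripper": -1},
    {"x": 0, "y": 0, "z": 0, "ax": 0, "ay": 0, "az": 0, "gripper": -1},
    {"x": 0, "y": 0, "z": 0, "ax": 0, "ay": 0, "az": 0, "gripper": -1},
    {"x": 0, "y": 0, "z": 0, "ax": 0, "ay": 0, "az": 0, "gripper": -1},
    {"x": 0, "y": 0, "z": 0, "ax": 0, "ay": 0, "az": 0, "gripper": -1},
  ],
)

```text
time_s: 23.3
tool_pos: [454.1, -37.7, 98.5]
tool_rot: [-3.142, 0.0, 1.567]
ft_force: [0.1, 0.8, -0.8]
finger_gap: 58.4
```

```bash
python3 - <<'E'
from fit import *
o=robot.observe(); t=o["tool_pos"]; print(o["time_s"],t,o["ft_force"],o["finger_gap"])
p=robot.camera("scene")
S5=6;c=proj(p,[454,-36,65])[0].astype(int);x0,y0=c[0]-55,c[1]-48
im=cv2.resize(p["color"][y0:y0+95,x0:x0+110,::-1],None,fx=S5,fy=S5,interpolation=cv2.INTER_CUBIC)
im=cv2.convertScaleAbs(im,alpha=1.6,beta=10)
for r,z,col in((30,8,(0,255,255)),(20,16,(0,0,255)),(30,0,(0,255,0)),(14,0,(255,0,255))):
    P=(proj(p,ring(r,z)+[t[0],t[1],t[2]+2.6])-[x0,y0]+.5)*S5
    cv2.polylines(im,[P.astype(np.int32)],True,col,1)
cv2.imwrite("pics/s8.png",im)
E
```

```text
23.3 [454.11074908 -37.66789717  98.45092895] [ 0.14532697  0.76500795 -0.75475074] 58.378774757547156
```

View pics/s8.png

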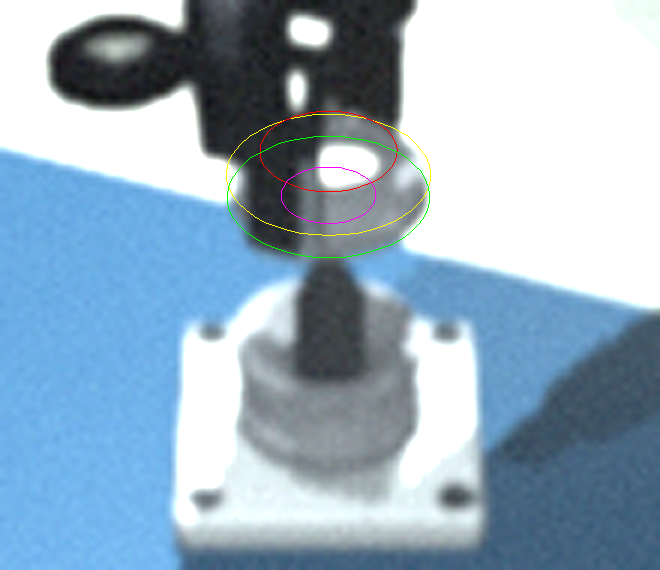

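Held level and lined up with the spindle (px 328 against 330). Lowering.

Request:
arm_command(
  moves=[
    {"x": 0.02, "y": 0, "z": 0.5, "ax": 0, "ay": 0, "az": 0, "gripper": -1},
    {"x": 0, "y": 0, "z": 0.4, "ax": 0, "ay": 0, "az": 0, "gripper": -1},
    {"x": 0, "y": 0, "z": 0.3, "ax": 0, "ay": 0, "az": 0, "gripper": -1},
    {"x": 0, "y": 0, "z": 0.2, "ax": 0, "ay": 0, "az": 0, "gripper": -1},
    {"x": 0, "y": 0, "z": 0.2, "ax": 0, "ay": 0, "az": 0, "gripper": -1},
  ],
)

```text
time_s: 23.98
tool_pos: [454.2, -37.0, 66.3]
tool_rot: [3.141, 0.0, 1.568]
ft_force: [-0.3, -0.5, -0.5]
finger_gap: 57.9
```

Request:
arm_command(
  moves=[
    {"x": 0, "y": 0, "z": 0.2, "ax": 0, "ay": 0, "az": 0, "gripper": -1},
    {"x": 0, "y": 0, "z": 0.2, "ax": 0, "ay": 0, "az": 0, "gripper": -1},
    {"x": 0, "y": 0, "z": 0.2, "ax": 0, "ay": 0, "az": 0, "gripper": -1},
    {"x": 0, "y": 0, "z": 0, "ax": 0, "ay": 0, "az": 0, "gripper": -1},
    {"x": 0, "y": 0, "z": 0, "ax": 0, "ay": 0, "az": 0, "gripper": -1},
  ],
)

```text
time_s: 24.6
tool_pos: [454.2, -37.1, 54.6]
tool_rot: [3.142, 0.0, 1.568]
ft_force: [0.2, 0.4, -0.7]
finger_gap: 58.2
```

Request:
arm_command(
  moves=[
    {"x": 0, "y": 0, "z": 0.15, "ax": 0, "ay": 0, "az": 0, "gripper": -1},
    {"x": 0, "y": 0, "z": 0.15, "ax": 0, "ay": 0, "az": 0, "gripper": -1},
    {"x": 0, "y": 0, "z": 0.1, "ax": 0, "ay": 0, "az": 0, "gripper": -1},
    {"x": 0, "y": 0, "z": 0, "ax": 0, "ay": 0, "az": 0, "gripper": -1},
    {"x": 0, "y": 0, "z": 0, "ax": 0, "ay": 0, "az": 0, "gripper": -1},
  ],
)

```text
time_s: 25.22
tool_pos: [454.1, -37.0, 46.5]
tool_rot: [3.142, 0.0, 1.568]
ft_force: [0.4, 1.0, -1.9]
finger_gap: 57.9
```

Request:
arm_command(
  moves=[
    {"x": 0, "y": 0, "z": 0.07, "ax": 0, "ay": 0, "az": 0, "gripper": -1},
    {"x": 0, "y": 0, "z": 0.05, "ax": 0, "ay": 0, "az": 0, "gripper": -1},
    {"x": 0, "y": 0, "z": 0, "ax": 0, "ay": 0, "az": 0, "gripper": -1},
    {"x": 0, "y": 0, "z": 0, "ax": 0, "ay": 0, "az": 0, "gripper": -1},
    {"x": 0, "y": 0, "z": 0, "ax": 0, "ay": 0, "az": 0, "gripper": -1},
  ],
)

```text
time_s: 25.85
tool_pos: [454.2, -37.1, 44.4]
tool_rot: [3.141, 0.0, 1.568]
ft_force: [-1.7, 1.2, 5.7]
finger_gap: 58.5
```

Contact came at the expected height (TCP 44.4, so the underside is at 47). Release and retreat.

Request:
arm_command(
  moves=[
    {"x": 0, "y": 0, "z": 0, "ax": 0, "ay": 0, "az": 0, "gripper": 1},
    {"x": 0, "y": 0, "z": 0, "ax": 0, "ay": 0, "az": 0, "gripper": 1},
    {"x": 0, "y": 0, "z": 0, "ax": 0, "ay": 0, "az": 0, "gripper": 1},
    {"x": 0, "y": 0, "z": 0, "ax": 0, "ay": 0, "az": 0, "gripper": 1},
    {"x": 0, "y": 0, "z": 0, "ax": 0, "ay": 0, "az": 0, "gripper": 1},
  ],
)

```text
time_s: 26.48
tool_pos: [454.1, -37.0, 44.0]
tool_rot: [-3.142, 0.0, 1.568]
ft_force: [-0.7, -0.4, -0.2]
finger_gap: 85.3
```

Request:
arm_command(
  moves=[
    {"x": 0, "y": 0, "z": -0.5, "ax": 0, "ay": 0, "az": 0, "gripper": 1},
    {"x": 0, "y": 0, "z": -1, "ax": 0, "ay": 0, "az": 0, "gripper": 1},
    {"x": 0, "y": 0, "z": -1, "ax": 0, "ay": 0, "az": 0, "gripper": 1},
    {"x": 0, "y": 0, "z": -1, "ax": 0, "ay": 0, "az": 0, "gripper": 1},
    {"x": 0, "y": 0, "z": -1, "ax": 0, "ay": 0, "az": 0, "gripper": 1},
  ],
)

```text
time_s: 27.1
tool_pos: [454.3, -37.1, 135.5]
tool_rot: [3.141, 0.0, 1.568]
ft_force: [0.3, 0.7, -0.7]
finger_gap: 85.6
```

Request:
arm_command(
  moves=[
    {"x": -0.9, "y": 0, "z": -0.2, "ax": 0, "ay": 0, "az": 0, "gripper": 1},
    {"x": -1, "y": 0, "z": 0, "ax": 0, "ay": 0, "az": 0, "gripper": 1},
    {"x": -1, "y": 0, "z": 0, "ax": 0, "ay": 0, "az": 0, "gripper": 1},
    {"x": -1, "y": 0, "z": 0, "ax": 0, "ay": 0, "az": 0, "gripper": 1},
    {"x": -1, "y": 0, "z": 0, "ax": 0, "ay": 0, "az": 0, "gripper": 1},
  ],
)

```text
time_s: 27.72
tool_pos: [453.9, -135.8, 138.9]
tool_rot: [3.141, 0.0, 1.568]
ft_force: [0.7, -0.5, -0.3]
finger_gap: 85.2
```

```bash
python3 - <<'E'
from fit import *
p=robot.camera("scene")
S5=6;c=proj(p,[454,-36,45])[0].astype(int);x0,y0=c[0]-55,c[1]-45
im=cv2.resize(p["color"][y0:y0+90,x0:x0+110,::-1],None,fx=S5,fy=S5,interpolation=cv2.INTER_CUBIC)
for r,z,col in((20,63,(0,0,255)),(30,55,(0,255,0)),(30,47,(0,255,255)),(30,39,(0,255,255)),(20,31,(255,0,255))):
    P=(proj(p,ring(r,z)+[453.8,-37.2,0])-[x0,y0]+.5)*S5
    cv2.polylines(im,[P.astype(np.int32)],True,col,1)
cv2.imwrite("pics/s9.png",im)
p=robot.camera("top"); print("spacer",fit(p,"spacer",(464,248)))
E
```

```text
spacer (array([464.2, 250.2,   6. ]), np.float64(0.049), 0.64)
```

View pics/s9.png

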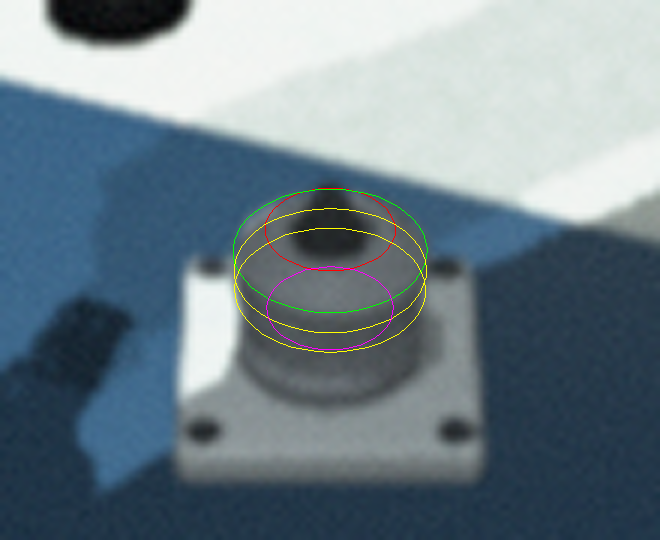

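The stack matches the predicted outlines: it is level and centred, and the hump-up washer is on top. The arm is clear.

```bash
python3 -c "
from station import robot
print(robot.hand_in(), robot.observe()['time_s'])"
```

```text
the job is handed in; nothing more can be done
the job is handed in; nothing more can be done
```

I put the silver hollow-up washer on the fitted one, then the silver hump-up washer on top of it, and handed the job in at about 28 s of the 54 s allowed. Neither was turned over. Each was lowered in the grip until it made contact, then released.

**Heights:** I felt contact at the expected points. The hollow-up washer touched with its underside about 31 mm above the bench, peaking at about 24 N, and the hump-up one at about 47 mm with about 6 N.

**Last picture:** in the last scene-camera picture the stack matches the predicted outlines: level, centred on the spindle and hump up on top. The flat ring is still about 287 mm from the spindle, and the gripper is open and well clear.

**Disagreements:** the two cameras differed by about 3 mm in y on the spindle position, so I used offsets between objects in one view and corrected the first approach before lowering. The gripper read an opening of about 58 mm on the 60 mm rims. I could not check the final stack from the top camera, so the final check rests on one camera and the contact heights.

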